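# Scoop the knob blanks into the case

## Task

Pick up the scoop from the cork mat, use it to scoop the four wooden balls out of the tray and tip all four into the open steel case, never touching the balls with the robot itself. Then lay the scoop back down flat on the middle of the cork mat, and leave the pliers, level, funnel and jar where they are.

Things in the scene. Friction and masses are not known exactly. Their poses are not given: they have to be found in the camera images.
- mat: Cork mat fixed on the bench near the robot, 115 x 250 x 4 mm; origin at the centre of its underside, long side along its own y.
- scoop: Hand scoop on the mat, 200 mm long (own y), aluminium pan, wooden handle, 0.15 kg. Nose to own -y, z up; origin on the underside at the back wall. Flat floor 2 mm thick, 84 mm wide, from y = -95 mm (open lip) to 0; back wall 34 mm high at y = 0; side walls, 66 mm apart there and flaring to 80 mm, 30 mm high to y = -62, then 14 mm to -84. Balance point 25 mm forward of the back wall.
- scoop_grip (a point): Centre of the scoop's straight bar handle, where to grip, closing across its 22 mm width (own x): 40 mm behind the back wall (y = +40 mm), 61 mm above the underside. The bar runs along own y from -7 to +105 mm and is 26 mm high (48 to 74 mm above the underside).
- scoop_lip (a point): Middle of the pan's front lip, on the underside, 95 mm in front of the back wall.
- tray: Dark steel tray fixed on the bench, origin at the centre of its underside. Flat inner floor 3 mm above the bench, 100 mm wide (own x), 200 mm long (own y -100 to +100 mm); both ends slope up and out at 45 degrees to y = -133 and +133 mm, 36 mm high; the long sides are upright, 3 mm thick, 36 mm high. The balls lie in the -y half; the +y half is empty.
- case: Stainless steel socket case fixed on the bench: an open empty half, 150 mm (own x) x 180 mm (own y), walls 4 mm thick and 42 mm high, inner floor 4 mm up; origin at the centre of this half's underside. Its lid, as large, lies folded back flat on the +x side (14 mm high, sockets fixed in it); latch button on the -x side.
- ball1_center (a point): Centre of one of four alike plain wooden balls (drawer-knob blanks), 30 mm across, about 12 g, lying loose in the tray.
- ball2_center (a point): Centre of one of four alike plain wooden balls (drawer-knob blanks), 30 mm across, about 12 g, lying loose in the tray.
- ball3_center (a point): Centre of one of four alike plain wooden balls (drawer-knob blanks), 30 mm across, about 12 g, lying loose in the tray.
- ball4_center (a point): Centre of one of four alike plain wooden balls (drawer-knob blanks), 30 mm across, about 12 g, lying loose in the tray.
- pliers: Pliers with red handles lying flat on the bench, 170 x 60 x 14 mm, origin at the underside near the pivot. Not to be moved.
- level: Aluminium spirit level standing on edge, 200 x 22 x 42 mm, long side along own x, origin at the centre of its underside. Not to be moved.
- funnel: Blue plastic funnel standing mouth down, 92 mm across, 95 mm high, origin at the centre of its underside. Not to be moved.
- jar: Closed small glass jar, 60 mm across, 80 mm high, origin at the centre of its underside. Not to be moved.

How it is judged:
On the way, in this order (a step that is already met when the one before it is completed fails the run):
1. at least one ball is lifted clear of the tray in the held scoop (contact force between the fingers and scoop above 1 N and ((x of ball1_center in the frame of scoop between -0.044 and 0.044 m and y of ball1_center in the frame of scoop between -0.1 and 0.002 m and z of ball1_center in the frame of scoop between 0 and 0.06 m and height (world z) of ball1_center above 0.07 m) or (x of ball2_center in the frame of scoop between -0.044 and 0.044 m and y of ball2_center in the frame of scoop between -0.1 and 0.002 m and z of ball2_center in the frame of scoop between 0 and 0.06 m and height (world z) of ball2_center above 0.07 m) or (x of ball3_center in the frame of scoop between -0.044 and 0.044 m and y of ball3_center in the frame of scoop between -0.1 and 0.002 m and z of ball3_center in the frame of scoop between 0 and 0.06 m and height (world z) of ball3_center above 0.07 m) or (x of ball4_center in the frame of scoop between -0.044 and 0.044 m and y of ball4_center in the frame of scoop between -0.1 and 0.002 m and z of ball4_center in the frame of scoop between 0 and 0.06 m and height (world z) of ball4_center above 0.07 m))), for 0.2 s.
2. all four balls are in the case while the scoop is still held (x of ball1_center in the frame of case between -0.073 and 0.073 m and y of ball1_center in the frame of case between -0.088 and 0.088 m and z of each of ball1_center, ball2_center, ball3_center, ball4_center in the frame of case below 0.05 m and x of ball2_center in the frame of case between -0.073 and 0.073 m and y of ball2_center in the frame of case between -0.088 and 0.088 m and x of ball3_center in the frame of case between -0.073 and 0.073 m and y of ball3_center in the frame of case between -0.088 and 0.088 m and x of ball4_center in the frame of case between -0.073 and 0.073 m and y of ball4_center in the frame of case between -0.088 and 0.088 m and contact force between the fingers and scoop above 1 N), for 0.2 s.
At the end, for the whole second after the job is handed in: All four balls lie inside the open half of the steel case (centres within its walls and below 50 mm), and the scoop lies released, still and flat (within 0.1 rad) on the cork mat, its back wall within 60 mm of the mat's centre (x of ball1_center in the frame of case between -0.073 and 0.073 m and y of ball1_center in the frame of case between -0.088 and 0.088 m and z of each of ball1_center, ball2_center, ball3_center, ball4_center in the frame of case below 0.05 m and x of ball2_center in the frame of case between -0.073 and 0.073 m and y of ball2_center in the frame of case between -0.088 and 0.088 m and x of ball3_center in the frame of case between -0.073 and 0.073 m and y of ball3_center in the frame of case between -0.088 and 0.088 m and x of ball4_center in the frame of case between -0.073 and 0.073 m and y of ball4_center in the frame of case between -0.088 and 0.088 m and horizontal distance between scoop and mat below 0.06 m and angle between scoop's own z axis and vertical below 0.1 rad and height (world z) of scoop below 0.012 m and linear speed of scoop below 0.03 m/s); the robot touches nothing.
It fails at once if the robot itself touched a ball (contact force between any of the fingers, the arm and ball1 above 0.3 N or contact force between any of the fingers, the arm and ball2 above 0.3 N or contact force between any of the fingers, the arm and ball3 above 0.3 N or contact force between any of the fingers, the arm and ball4 above 0.3 N).
It fails at once if the pliers, level, funnel or jar was moved by more than 30 mm (distance of any of pliers, level, funnel, jar from where it was at the start of the episode above 0.03 m).
It also fails if it takes over 72 s, if anything falls off the work surface, if the arm or the gripper's body presses on something with over 40 N, if the wrist force passes 120 N, or if a joint passes its speed limit or range.

## Robot

A 7-joint arm with a two-finger parallel gripper is mounted at the origin on the work surface. World frame = base frame: x ahead of the robot, y to its left, z up, the work surface at z = 0. Lengths are in m, angles in rad, forces in N, time in s.
With the tool pointing down it reaches from about 0.4 to 0.85 m from the base axis. Payload 4.5 kg.
Tool frame: the origin (TCP) lies midway between the tips of the shut fingers; the grasp point (between the pads) lies 19 mm behind it; z points along the fingers, y is the line along which they close (so a half turn about z gives the same grasp; the last joint's range is limited). The gripper opens to 88 mm and grips with 3 to 60 N. Pads are 18 mm wide; open, the fingers measure 123 mm over their backs; the gripper's body (75 mm by 187 mm) begins 45 mm behind the grasp point.
Start: joints at [1.333, 0.689, -0.195, 1.565, 0.157, 0.902, -0.215], TCP at [0.168, -0.602, 0.239] pointing down, gripper open.
Joint ranges: [-3.01, 3.01], [-0.46, 2.08], [-1.47, 1.51], [0.13, 2.56], [-1, 4.14], [0.04, 2.09], [-2.66, 2.66]. Speed limits (rad/s): [2.57, 2.57, 3.14, 3.14, 3.14, 3.14, 3.14].

## Interface

Orientations are given as a unit quaternion [x, y, z, w].
In Python, from plant import r gives the robot as it stands.
- The arm moves only by the tool move_arm, never from a script. Its argument "targets" is a list that holds one entry, the list of rows, each a list of 7 numbers: the opening, from 0 (shut) to 1 (fully open), then the shift along the tool's x, y, z in mm, then the turn, a rotation vector about the tool's x, y, z in degrees. In form: [[[claw, dx, dy, dz, ax, ay, az], ...]]. A call has 1 to 10 rows; each row is the pose to reach, as a shift and turn from the pose commanded when the call began, along the tool's axes at that moment; what a row does not reach only later rows make up. A row lasts 1/8 s, in which the tool goes at most 62.5 mm and 10.7 degrees, less where a joint would pass 70% of its speed; a pose out of reach is approached as far as the arm can. A call with a gripper value outside its range is refused whole. The fingers move at their own pace and stop on an object; "newtons" is the grip in N (left out, the last holds). Time passes only in rows, so rows that repeat a pose let the fingers close. It gives the time, the measured TCP pose, the force, the opening and the grip force at its end, in the units of the state.
- r.get_state(): the state, without advancing time (a new reading comes with each control period).
- r.snapshot(name): name is "side" or "top" or "wrist"; returns the picture (420x560x3 uint8, red, green, blue); there is no depth.
- r.camera_info(name): a dict with "fx", "fy", "cx", "cy" (pixels), "k1" (the pictures are not rectified: a ray, as slopes to the right and down, at radius r is drawn at 1 + k1 r^2 times it, then the intrinsics apply), "R" (3x3) and "t" (3): a world point X has camera coordinates R X + t. Camera axes: x right, y down, z forward; pixel columns grow to the right and rows downward; lengths in m; the calibration is good to about 2 mm. A picture is of the moment at which its call begins: read the wrist's pose just before it. camera_info takes no time and is no camera call; for the wrist camera it gives the pose at the moment of the call.
- r.finish_job(): hands the job in; it is judged then, once.
The state is a dict: "clock": time; "q": joint angles; "qd": joint speeds; "joint_torque": joint torques, N m; "tool_pos": TCP position; "eef_rot": TCP orientation; "contact_force": force on the tool from outside, world axes, zero at the start; "moment": the same for the moment, N m; "opening": opening from 0.0 (shut) to 1.0 (fully open); "finger_force": force on a finger pad.
Only numpy, scipy, OpenCV 4.12 (cv2) and the standard library are available. Lean on these libraries where they do the work, as an engineer would, in place of code of your own. Each camera call takes 0.05 s, during which the arm holds its last target. There are 200 camera calls.

## Working session

There is one attempt and no reset: what is moved stays moved. The work goes in short steps, Python scripts to look and compute and a tool call to move; the robot and the scene stay as the last step left them, time stands still between calls to the robot, and variables do not carry over. Pictures are saved under pics/ and viewed, at most 10 in all, crops included, and the job is handed in when it is done.

Besides the shell and the picture viewer there is one more tool, called in YAML: its name, and indented under it one key for each argument. move_arm: Moves the arm, as the interface text tells. Its arguments: {"type":"object","properties":{"targets":{"type":"array","items":{"type":"array","items":{"type":"array","items":{"type":"number"}}}},"newtons":{"type":"number"}},"required":["targets"]}

```bash
ls; mkdir -p pics; python3 - <<'E'
from plant import r
import cv2,numpy as np
for n in ["top","side"]:
    im=r.snapshot(n); cv2.imwrite(f"pics/{n}0.png",cv2.cvtColor(im,cv2.COLOR_RGB2BGR))
    c=r.camera_info(n); print(n,{k:np.round(v,4).tolist() for k,v in c.items()})
s=r.get_state(); print({k:np.round(v,3).tolist() for k,v in s.items()})
E
```

```text
pics
top {'fx': 399.3171, 'fy': 399.3171, 'cx': 277.2001, 'cy': 210.971, 'k1': -0.0108, 'R': [[-0.0003, -0.9993, -0.0371], [-0.9913, 0.0052, -0.1312], [0.1313, 0.0367, -0.9907]], 't': [0.0057, 0.6014, 0.9264]}
side {'fx': 410.0583, 'fy': 410.0583, 'cx': 271.978, 'cy': 211.4076, 'k1': -0.0509, 'R': [[-0.9306, -0.3661, -0.0026], [-0.2421, 0.6206, -0.7459], [0.2746, -0.6935, -0.6661]], 't': [0.549, 0.1958, 0.8506]}
{'clock': 0.1, 'q': [1.333, 0.69, -0.195, 1.566, 0.157, 0.903, -0.215], 'qd': [0.001, -0.002, -0.001, -0.002, 0.001, 0.0, 0.0], 'joint_torque': [-0.002, -52.85, -1.271, -15.384, -0.053, 0.002, 0.0], 'tool_pos': [0.168, -0.602, 0.238], 'eef_rot': [0.991, 0.136, -0.0, -0.001], 'contact_force': [-0.426, -0.384, -0.241], 'moment': [0.023, -0.007, -0.008], 'finger_force': 0.0, 'opening': 0.998}
```

View pics/top0.png

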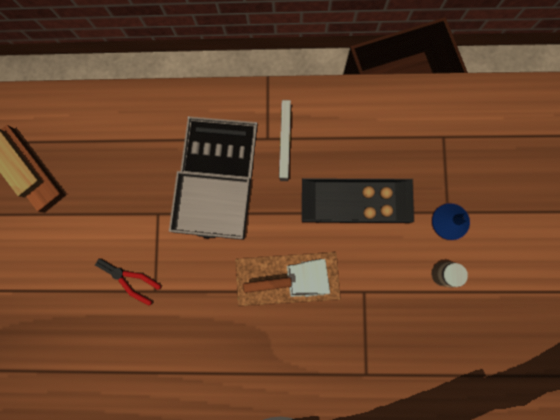

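View pics/side0.png

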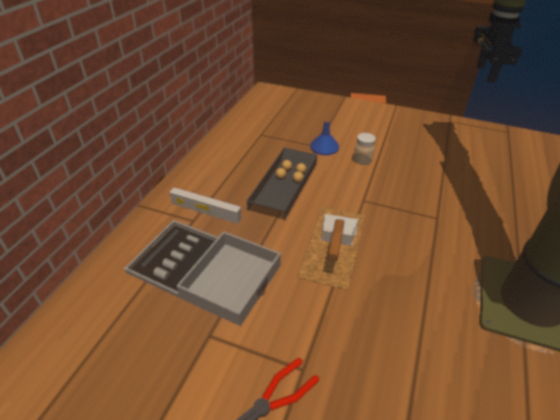

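The top view shows the scoop at about (285,282), nose to the right (world -y). The tray is at (357,201) with balls near (369,192), (387,193), (370,212) and (388,211). The case is at (211,206). The side view agrees. Next is an enlarged crop for corners.

```bash
cat > h.py <<'E'
import numpy as np,cv2
from plant import r
from scipy.spatial.transform import Rotation as Ro
def ray(c,uv):
    K=np.array([[c['fx'],0,c['cx']],[0,c['fy'],c['cy']],[0,0,1.]])
    p=cv2.undistortPoints(np.array(uv,float).reshape(-1,1,2),K,np.array([c['k1'],0,0,0.])).reshape(-1,2)
    R=np.array(c['R']);t=np.array(c['t'])
    return -R.T@t,np.c_[p,np.ones(len(p))]@R
def onz(c,uv,z):
    o,d=ray(c,uv); return o+d*((z-o[2])/d[:,2])[:,None]
def proj(c,X):
    Y=np.atleast_2d(X)@np.array(c['R']).T+np.array(c['t']);p=Y[:,:2]/Y[:,2:]
    p=p*(1+c['k1']*(p**2).sum(1))[:,None]
    return p*[c['fx'],c['fy']]+[c['cx'],c['cy']]
E
python3 - <<'E'
import cv2,numpy as np
im=cv2.imread('pics/top0.png')[110:310,165:425]
im=cv2.convertScaleAbs(im,alpha=1.6,beta=10)
im=cv2.resize(im,None,fx=3,fy=3,interpolation=cv2.INTER_CUBIC)
for x in range(0,260,20): cv2.line(im,(3*x,0),(3*x,6),(0,255,0)); cv2.putText(im,str(165+x),(3*x,16),0,.35,(0,255,0))
for y in range(0,200,20): cv2.line(im,(0,3*y),(6,3*y),(0,255,0)); cv2.putText(im,str(110+y),(8,3*y+4),0,.35,(0,255,0))
cv2.imwrite('pics/crop0.png',im)
E
```

```text
(no output)
```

View pics/crop0.png

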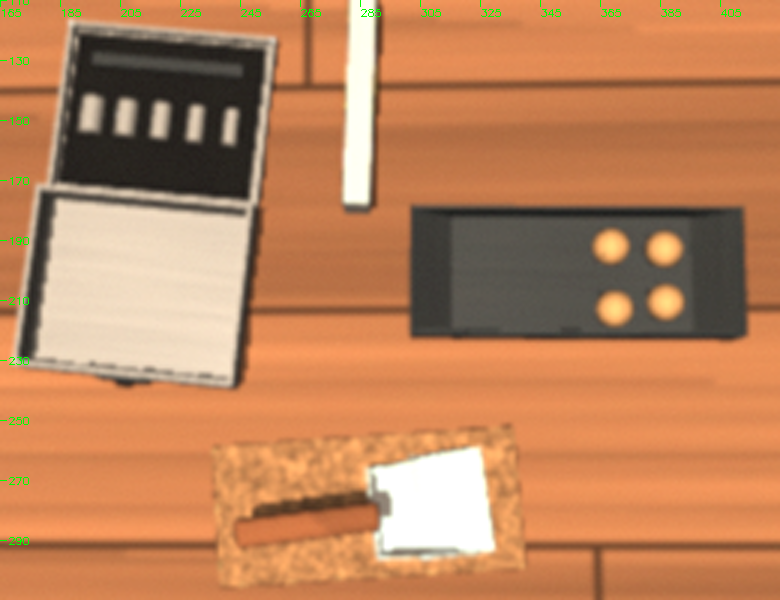

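The crop shows these features, in crop pixels (each divided by 3, plus (165,110)):
- Tray rim corners: (411,205), (743,207), (747,339), (411,338).
- Balls: (611,246), (664,249), (614,309), (666,303).
- Case rim corners: (38,186), (255,203), (238,387), (17,366).
- Scoop lip: (481,447) to (494,552).
- Handle: from (237,533) to (380,515).

```bash
python3 - <<'E'
from h import *
c=r.camera_info('top'); s=r.camera_info('side')
P=lambda l,z: onz(c,np.array(l)/3.+[165,110],z)[:,:2]
def show(n,l,z):
    p=P(l,z); print(n,np.round(p*1000).tolist(),'mean',np.round(p.mean(0)*1000,1)); return p
t=show('tray',[(411,205),(743,207),(747,339),(411,338)],.036)
f=show('trayfloor',[(450,276),(692,276)],.003)
b=show('balls',[(611,246),(664,249),(614,309),(666,303)],.018)
k=show('case',[(38,186),(255,203),(238,387),(17,366)],.042)
m=show('mat',[(213,445),(511,424),(524,569),(220,586)],.004)
h=show('handle top',[(234,520),(240,548),(380,528),(380,502)],.078)
l=show('lip',[(481,447),(494,552)],.006)
d=lambda a,b: np.degrees(np.arctan2(*(b-a)[::-1]))
print('tray dir',d(t[1],t[0]),d(t[2],t[3]),'case',d(k[1],k[0]),d(k[2],k[3]),'mat',d(m[1],m[0]),d(m[2],m[3]),'handle',d((h[2]+h[3])/2,(h[0]+h[1])/2),'lip-90',d(l[1],l[0])+90,'lip->handle',d(l.mean(0),h.mean(0)))
# balls two-view refine
im=r.snapshot('side');hsv=cv2.cvtColor(im,cv2.COLOR_RGB2HSV)
for q in b:
    print(np.round(proj(s,[*q,.018])[0],1))
mk=((hsv[...,0]>10)&(hsv[...,0]<25)&(hsv[...,2]>170)).astype(np.uint8);mk[:150]=0;mk[190:]=0;mk[:,:265]=0;mk[:,320:]=0
n,_,st,ce=cv2.connectedComponentsWithStats(mk); print(st[1:,4],np.round(ce[1:],1).tolist())
E
```

```text
tray [[682.0, -57.0], [678.0, -325.0], [571.0, -323.0], [573.0, -56.0]] mean [ 626.2 -190.1]
trayfloor [[628.0, -90.0], [627.0, -290.0]] mean [ 627.9 -189.9]
balls [[650.0, -221.0], [648.0, -264.0], [598.0, -222.0], [603.0, -264.0]] mean [ 624.7 -243.1]
case [[699.0, 250.0], [684.0, 71.0], [534.0, 83.0], [551.0, 262.0]] mean [616.9 166.5]
mat [[488.0, 108.0], [505.0, -138.0], [388.0, -146.0], [374.0, 101.0]] mean [438.8 -19. ]
handle top [[431.0, 81.0], [410.0, 76.0], [425.0, -30.0], [444.0, -30.0]] mean [427.3  24. ]
lip [[486.0, -113.0], [402.0, -122.0]] mean [ 444.1 -117.5]
tray dir 89.19023169398423 89.58492311850942 case 84.95489229324681 84.46899717486575 mat 93.94091659483875 93.3111330296944 handle 97.54291222722921 lip-90 96.19513167504246 lip->handle 96.76283455589139
[280.7 172.1]
[286.7 164.1]
[298.1 175.9]
[301.3 167.4]
[26 30 30 34] [[286.5, 163.0], [301.0, 166.5], [280.5, 171.3], [298.0, 174.7]]
```

```bash
cat >> h.py <<'E'
def tool_R(yaw,pitch=0):
    """scoop yaw (deg, direction of own y), nose-down pitch deg -> tool rotation (x=scoop y, y=scoop x, z down)"""
    a=np.radians(yaw);x=np.array([np.cos(a),np.sin(a),0]);z=np.array([0,0,-1.]);
    return Ro.from_matrix(np.c_[x,np.cross(z,x),z])*Ro.from_euler('y',pitch,degrees=True)
def cur():
    s=r.get_state(); return np.array(s['tool_pos']),Ro.from_quat(s['eef_rot']),s
def rel(*tg):
    p,R,s=cur(); print('t',round(s['clock'],2),'tcp',np.round(p*1000,1),'F',np.round(s['contact_force'],1),'open',round(s['opening'],3),'grip',round(s['finger_force'],1))
    for P,Q in tg:
        print(np.round(R.inv().apply(np.array(P)-p)*1000,1).tolist(),np.round((R.inv()*Q).as_rotvec(degrees=True),1).tolist())
GRIP=np.array([0,.040,.061-.019]) # TCP in scoop frame
def scoop(pos,yaw,pitch=0,at=(0,0,0)):
    """tool pose that puts scoop-frame point `at` at world pos (m)"""
    T=tool_R(yaw,pitch); m=T.as_matrix(); S=np.c_[m[:,1],m[:,0],-m[:,2]]
    return np.array(pos)+S@(GRIP-np.array(at)),T
E
python3 - <<'E'
from h import *
T=tool_R(96.8)
rel(([.44,-.26,.22],Ro.from_quat([.991,.136,0,0])*Ro.from_euler('z',-45,degrees=True)),([.428,.0165,.16],T),([.428,.0165,.046],T))
E
```

```text
t 0.15 tcp [ 167.6 -601.6  238.1] F [0.5 0.2 0.2] open 0.999 grip 0.0
[354.1, -255.9, 18.4] [-0.1, -0.0, -45.0]
[416.8, -525.4, 78.8] [-0.1, -0.1, -81.2]
[416.8, -525.2, 192.8] [-0.1, -0.1, -81.2]
```

move_arm:
  targets:
    - [[1,60,-40,3,0,0,-8],[1,120,-80,6,0,0,-16],[1,180,-125,9,0,0,-24],[1,240,-170,12,0,0,-32],[1,300,-215,15,0,0,-40],[1,350,-260,18,0,0,-48],[1,365,-320,30,0,0,-56],[1,380,-380,45,0,0,-64],[1,395,-440,55,0,0,-72],[1,410,-490,65,0,0,-78]]

```text
clock: 1.4
tool_pos: [0.4299, -0.0631, 0.1816]
eef_rot: [0.684, 0.73, 0.0, 0.0]
contact_force: [0.4, 0.4, 0.1]
opening: 0.997
finger_force: 0.0
```

move_arm:
  targets:
    - [[1,0,-30,10,0,0,-3],[1,0,-35,14,0,0,-3],[1,0,-35,14,0,0,-3],[1,0,-35,14,0,0,-3]]

```text
clock: 1.9
tool_pos: [0.3963, -0.0678, 0.1682]
eef_rot: [0.666, 0.746, 0.001, 0.001]
contact_force: [-0.1, -0.8, 0.2]
opening: 0.999
finger_force: 0.0
```

```bash
python3 - <<'E'
from h import *
c=r.camera_info('wrist');im=r.snapshot('wrist')
cv2.imwrite('pics/w0.png',cv2.cvtColor(im,cv2.COLOR_RGB2BGR))
T=tool_R(96.8)
rel(([.428,.0165,.046],T))
print(np.round(r.get_state()['q'],2))
# expected handle corners + lip
for y in(-.007,.105):
  for x in(-.011,.011):
    a=np.radians(96.8);e=np.array([np.cos(a),np.sin(a)]);f=np.array([e[1],-e[0]])
    print(np.round(proj(c,[*(np.array([.4329,-.0232])+y*e+x*f),.078])[0],1))
E
```

```text
t 1.95 tcp [396.2 -67.7 168.2] F [ 0.1 -0.6  0.2] open 0.998 grip 0.0
[80.2, 40.8, 122.3] [0.1, 0.0, -0.4]
[ 0.31  0.58 -0.39  2.28  0.59  0.38 -0.46]
[318.  166.2]
[349.4 166. ]
[323.8 -17.2]
[360.2 -17.4]
```

View pics/w0.png

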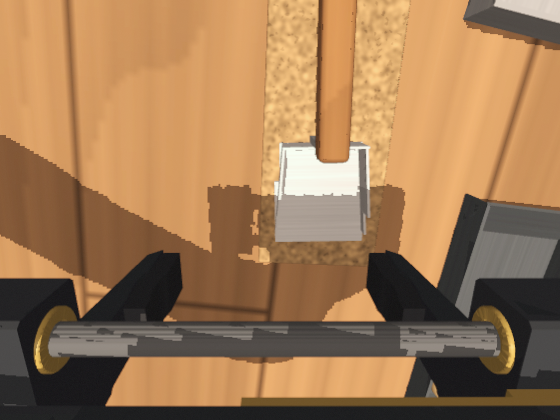

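The wrist view shows the handle's nose end at (333,162), edges at 317 and 349. That matches the prediction, so I move over it and descend.

move_arm:
  targets:
    - [[1,50,25,0,0,0,0],[1,80,41,20,0,0,0],[1,80,41,60,0,0,0],[1,80,41,100,0,0,0],[1,80,41,122,0,0,0],[1,80,41,122,0,0,0],[0.1,80,41,122,0,0,0],[0.1,80,41,122,0,0,0],[0.1,80,41,122,0,0,0],[0.1,80,41,122,0,0,0]]
  newtons: 45

```text
clock: 3.2
tool_pos: [0.4269, 0.017, 0.0461]
eef_rot: [0.666, 0.746, 0.0, 0.0]
contact_force: [-0.1, 0.6, 0.2]
opening: 0.569
finger_force: 0.0
```

move_arm:
  targets:
    - [[0.1,0,0,0,0,0,0],[0.1,0,0,0,0,0,0],[0.1,0,0,-15,0,0,0],[0.1,0,0,-50,0,0,0],[0.1,0,0,-100,0,0,0],[0.1,0,0,-100,0,0,0]]

```text
clock: 3.95
tool_pos: [0.4279, 0.0174, 0.1483]
eef_rot: [0.666, 0.746, 0.003, 0.001]
contact_force: [0.8, 0.5, -1.9]
opening: 0.242
finger_force: 45.0
```

```bash
python3 - <<'E'
from h import *
rel()
print(np.round(r.get_state()['moment'],2),np.round(r.get_state()['q'],2))
for n in ['side','top']:
    im=r.snapshot(n);cv2.imwrite(f'pics/{n}1.png',cv2.cvtColor(im,cv2.COLOR_RGB2BGR))
a=cv2.imread('pics/side1.png')[170:310,240:440]
cv2.imwrite('pics/s1c.png',cv2.resize(cv2.convertScaleAbs(a,alpha=1.4),None,fx=4,fy=4,interpolation=cv2.INTER_CUBIC))
E
```

```text
t 3.95 tcp [427.9  17.4 148.3] F [ 0.8  0.5 -1.9] open 0.242 grip 45.0
[ 0.01 -0.15 -0.03] [ 0.23  0.67 -0.6   2.22  0.85  0.49 -0.93]
```

View pics/s1c.png

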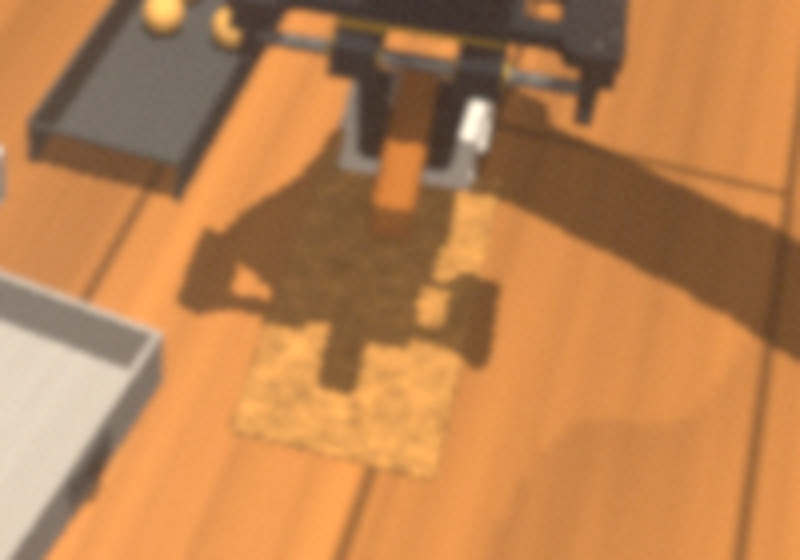

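Scoop held level. Next: the approach over the tray and the lowering.

```bash
python3 - <<'E'
from h import *
rel(scoop([.6255,-.101,.10],89.4),scoop([.6255,-.101,.012],89.4,1.5))
E
```

```text
t 4.05 tcp [426.4  16.4 145.8] F [-0.3  0.3 -2.4] open 0.245 grip 45.0
[-99.6, 189.4, 4.0] [0.0, 0.0, 7.1]
[-100.7, 189.3, 90.9] [-0.1, 1.5, 7.1]
```

move_arm:
  targets:
    - [[0.1,-15,40,-5,0,0,2],[0.1,-40,85,-5,0,0,4],[0.1,-65,130,0,0,0,6],[0.1,-90,170,4,0,0,7],[0.1,-100,189,4,0,0,7.1],[0.1,-100,189,20,0,0,7.1],[0.1,-100,189,50,0,1.5,7.1],[0.1,-100,189,75,0,1.5,7.1],[0.1,-100,189,82,0,1.5,7.1],[0.1,-100,189,82,0,1.5,7.1]]
  newtons: 60

```text
clock: 5.3
tool_pos: [0.6241, -0.0598, 0.063]
eef_rot: [0.71, 0.704, 0.008, -0.011]
contact_force: [0.0, -0.1, -1.5]
opening: 0.246
finger_force: 60.0
```

```bash
python3 - <<'E'
from h import *
rel(scoop([.6255,-.101,.006],89.4,1.5),scoop([.6255,-.19,.006],89.4,1.5))
im=r.snapshot('top');cv2.imwrite('pics/top2.png',cv2.cvtColor(im,cv2.COLOR_RGB2BGR))
sd=r.snapshot('side')
a=cv2.convertScaleAbs(im[150:250,280:440][...,::-1],alpha=1.6); b=cv2.convertScaleAbs(sd[130:230,220:380][...,::-1],alpha=1.4)
cv2.imwrite('pics/c2.png',cv2.resize(np.vstack([a,b]),None,fx=3,fy=3,interpolation=cv2.INTER_CUBIC))
E
```

```text
t 5.3 tcp [624.1 -59.8  63. ] F [ 0.  -0.1 -1.5] open 0.246 grip 60.0
[-2.6, 1.9, 13.9] [-0.3, 0.0, 0.2]
[-91.6, 2.5, 11.6] [-0.3, 0.0, 0.2]
```

View pics/c2.png

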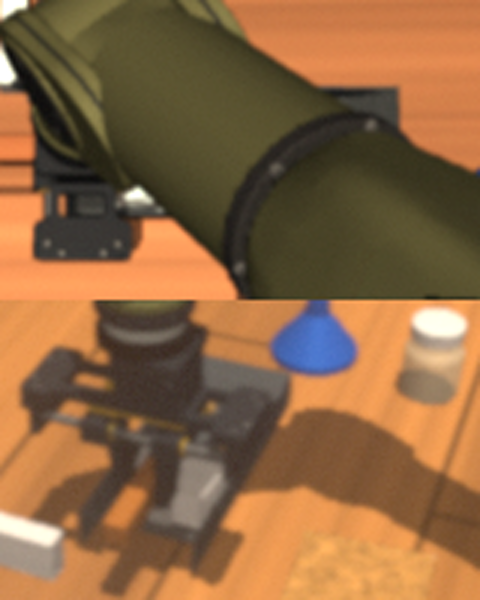

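The pan appears to be inside the tray's empty half. I lower it until it touches.

move_arm:
  targets:
    - [[0.1,-3,1,5,0,0,0],[0.1,-3,1,10,0,0,0],[0.1,-3,1,13,0,0,0],[0.1,-3,1,14,0,0,0],[0.1,-3,1,15,0,0,0],[0.1,-3,1,15,0,0,0]]

```text
clock: 6.15
tool_pos: [0.6281, -0.0608, 0.0526]
eef_rot: [0.71, 0.704, 0.011, -0.009]
contact_force: [-4.1, 3.1, 21.8]
opening: 0.246
finger_force: 60.0
```

move_arm:
  targets:
    - [[0.1,0,-1,-1,0,-1.5,0],[0.1,0,-1,-1,0,-1.5,0],[0.1,0,-1,-1,0,-1.5,0]]

```text
clock: 6.52
tool_pos: [0.6277, -0.0603, 0.0522]
eef_rot: [0.71, 0.704, 0.002, -0.0]
contact_force: [-0.9, 3.9, 11.8]
opening: 0.244
finger_force: 60.0
```

```bash
python3 - <<'E'
from h import *
rel();print(np.round(r.get_state()['moment'],2), cur()[1].as_matrix().round(3).tolist())
E
```

```text
t 6.53 tcp [627.7 -60.3  52.2] F [-0.9  3.9 11.8] open 0.244 grip 60.0
[ 0.63  0.13 -0.07] [[0.008, 1.0, 0.003], [1.0, -0.008, 0.004], [0.004, 0.003, -1.0]]
```

```bash
python3 - <<'E'
from h import *
p,R,s=cur();c=r.camera_info('wrist');im=r.snapshot('wrist')
m=R.as_matrix();S=np.c_[m[:,1],m[:,0],-m[:,2]]
W=lambda a,d=0: p+S@(Ro.from_euler('x',d,degrees=True).apply(np.array(a)-GRIP-[0,0,.019])+[0,0,.019])
for d in(0,3):
  for z in(.048,.074):
    print(d,z,[np.round(proj(c,W([x,.105,z],d))[0],1).tolist() for x in(-.011,.011)])
print('cam',np.round(-np.array(c['R']).T@np.array(c['t']),3))
cv2.imwrite('pics/w3.png',cv2.cvtColor(im,cv2.COLOR_RGB2BGR))
E
```

```text
0 0.048 [[248.7, 130.2], [303.2, 130.2]]
0 0.074 [[243.2, 136.2], [309.7, 136.3]]
3 0.048 [[248.1, 129.3], [304.0, 129.4]]
3 0.074 [[242.4, 139.7], [310.7, 139.7]]
cam [0.627 0.015 0.2  ]
```

View pics/w3.png

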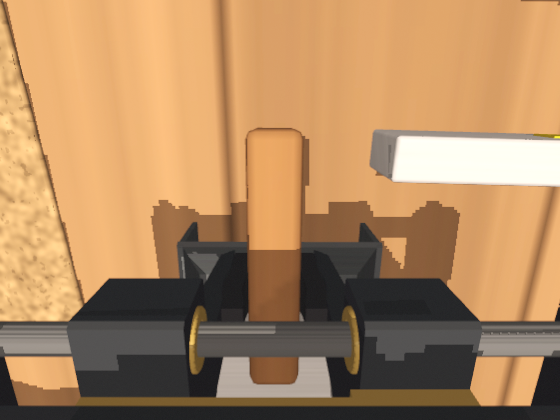

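```bash
python3 - <<'E'
from h import *
c=r.camera_info('wrist');print(c['fx'],np.round(c['R'],3).tolist())
for (a,b,v) in [(247,301.5,136),(248.5,300.5,240),(249,299,375)]:
    o,d=ray(c,[(a,v),(b,v)])
    k=.022/np.linalg.norm(d[1]-d[0]); print(v,np.round((o+k*d.mean(0))*1000,1))
for x in(-.011,.011):
  for y in (-.007,.105):
    print(x,y,np.round(proj(c,np.array([.6277,-.1003,.0102])+[x,y,.074])[0],1))
E
```

```text
342.01821885679567 [[1.0, -0.007, 0.004], [-0.008, -0.957, 0.289], [0.002, -0.289, -0.957]]
136 [627.5   2.5  59.2]
240 [627.2 -40.3  65.1]
375 [626.5 -99.3  77. ]
-0.011 -0.007 [251.2 403.3]
-0.011 0.105 [242.2 136.1]
0.011 -0.007 [302.7 402.8]
0.011 0.105 [308.5 135.6]
```

```bash
cat >> h.py <<'E'
def overlay(names,fn,boxes,d=0,f=4):
    p,R,s=cur();m=R.as_matrix();S=np.c_[m[:,1],m[:,0],-m[:,2]];out=[]
    for n,(u,v,w,h) in zip(names,boxes):
        c=r.camera_info(n);im=cv2.convertScaleAbs(r.snapshot(n)[v:v+h,u:u+w,::-1],alpha=1.5)
        im=cv2.resize(im,None,fx=f,fy=f,interpolation=cv2.INTER_CUBIC)
        for a in [(x,y,z) for x in(-.011,.011) for y in(-.007,.105) for z in(.048,.074)]+[(-.042,-.095,0),(.042,-.095,0),(-.042,0,0),(.042,0,0),(-.033,0,.034),(.033,0,.034)]:
            X=p+S@(Ro.from_euler('x',d,degrees=True).apply(np.array(a)-GRIP-[0,0,.019])+[0,0,.019])
            q=(proj(c,X)[0]-[u,v]+.5)*f; cv2.circle(im,tuple(int(k) for k in q),2,(0,255,0),-1)
        out.append(im)
    cv2.imwrite(fn,np.vstack(out))
E
python3 - <<'E'
from h import *
overlay(['side'],'pics/o4.png',[(225,145,110,80)],f=7)
E
```

```text
(no output)
```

View pics/o4.png

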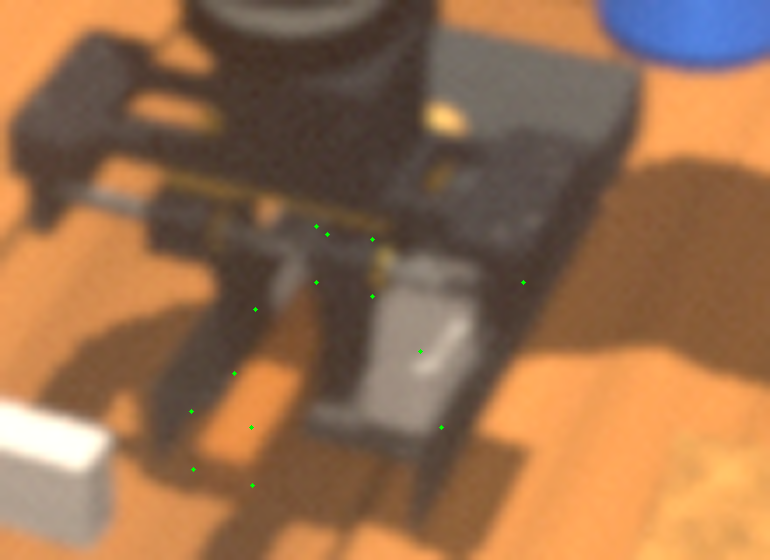

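The side view puts the pan about where predicted, with the back-wall top near (420,370) rather than (420,351). So the scoop sits a few mm lower in the grip than nominal. I'll find the contact height with small steps.

move_arm:
  targets:
    - [[0.1,0,0,-4,0,0,0],[0.1,0,0,-7,0,0,0],[0.1,0,0,-7,0,0,0]]

```text
clock: 7.0
tool_pos: [0.6253, -0.064, 0.0566]
eef_rot: [0.711, 0.704, -0.001, -0.001]
contact_force: [-0.2, 0.8, -0.8]
opening: 0.244
finger_force: 60.0
```

move_arm:
  targets:
    - [[0.1,0,0,2,0,0,0],[0.1,0,0,2,0,0,0]]

```text
clock: 7.25
tool_pos: [0.6252, -0.0635, 0.0543]
eef_rot: [0.71, 0.704, -0.001, -0.001]
contact_force: [-0.1, 1.2, -1.3]
opening: 0.247
finger_force: 60.0
```

move_arm:
  targets:
    - [[0.1,0,0,2,0,0,0],[0.1,0,0,2,0,0,0]]

```text
clock: 7.5
tool_pos: [0.6255, -0.0633, 0.0527]
eef_rot: [0.71, 0.704, -0.001, -0.001]
contact_force: [-0.3, 0.1, -1.2]
opening: 0.242
finger_force: 60.0
```

move_arm:
  targets:
    - [[0.1,0,0,1,0,0,0],[0.1,0,0,1,0,0,0]]

```text
clock: 7.75
tool_pos: [0.6257, -0.0631, 0.0524]
eef_rot: [0.71, 0.704, -0.001, -0.0]
contact_force: [-2.2, 0.8, 2.1]
opening: 0.246
finger_force: 60.0
```

```bash
python3 - <<'E'
from h import *
s=r.get_state();print(np.round(s['contact_force'],2),np.round(s['moment'],3))
E
```

```text
[-2.19  0.81  2.11] [ 0.037  0.239 -0.05 ]
```

move_arm:
  targets:
    - [[0.1,0,0,2,0,0,0],[0.1,0,0,2,0,0,0]]

```text
clock: 8.0
tool_pos: [0.6258, -0.0624, 0.0518]
eef_rot: [0.71, 0.704, -0.0, -0.0]
contact_force: [-4.1, 1.4, 14.2]
opening: 0.243
finger_force: 60.0
```

```bash
python3 - <<'E'
from h import *
s=r.get_state();print(np.round(s['contact_force'],2),np.round(s['moment'],3))
E
```

```text
[-4.12  1.37 14.22] [-0.132  0.936 -0.118]
```

move_arm:
  targets:
    - [[0.1,0,0,-5,0,0,0],[0.1,0,0,-5,0,0,0]]

```text
clock: 8.25
tool_pos: [0.6258, -0.0635, 0.0549]
eef_rot: [0.71, 0.704, -0.0, -0.0]
contact_force: [-0.0, 0.7, -1.0]
opening: 0.243
finger_force: 60.0
```

```bash
python3 - <<'E'
from h import *
rel();s=r.get_state();print(np.round(s['contact_force'],2),np.round(s['moment'],3))
E
```

```text
t 8.25 tcp [625.8 -63.5  54.9] F [-0.   0.7 -1. ] open 0.243 grip 60.0
[-0.03  0.66 -0.97] [ 0.067 -0.06  -0.015]
```

move_arm:
  targets:
    - [[0.1,0,0,-1,0,2,0],[0.1,0,0,-1,0,2,0]]

```text
clock: 8.5
tool_pos: [0.6253, -0.0652, 0.0552]
eef_rot: [0.711, 0.703, 0.011, -0.013]
contact_force: [-0.1, 0.5, -1.8]
opening: 0.242
finger_force: 60.0
```

move_arm:
  targets:
    - [[0.1,0,0,-1,0,1.5,0],[0.1,0,0,-1,0,1.5,0]]

```text
clock: 8.75
tool_pos: [0.6255, -0.0644, 0.0566]
eef_rot: [0.711, 0.703, 0.021, -0.022]
contact_force: [0.6, -0.7, -1.3]
opening: 0.241
finger_force: 60.0
```

move_arm:
  targets:
    - [[0.1,0,0,-1,0,1.5,0],[0.1,0,0,-1,0,1.5,0]]

```text
clock: 9.0
tool_pos: [0.6261, -0.0638, 0.0583]
eef_rot: [0.71, 0.703, 0.031, -0.031]
contact_force: [0.4, -0.5, 1.5]
opening: 0.244
finger_force: 60.0
```

```bash
python3 - <<'E'
from h import *
rel();s=r.get_state();print(np.round(s['contact_force'],2),np.round(s['moment'],3))
E
```

```text
t 9.0 tcp [626.1 -63.8  58.3] F [ 0.4 -0.5  1.5] open 0.244 grip 60.0
[ 0.42 -0.48  1.52] [-0.409 -0.06  -0.024]
```

move_arm:
  targets:
    - [[0.1,0,0,1,0,-1.7,0],[0.1,0,0,1,0,-1.7,0],[0.3,0,0,1,0,-1.7,0],[0.5,0,0,1,0,-1.7,0],[0.5,0,0,1,0,-1.7,0],[0.5,0,0,-20,0,-5,0],[0.5,0,0,-20,0,-5,0]]

```text
clock: 9.88
tool_pos: [0.627, -0.0633, 0.0794]
eef_rot: [0.71, 0.705, 0.001, 0.0]
contact_force: [0.5, 0.7, -0.9]
opening: 0.502
finger_force: 0.0
```

```bash
python3 - <<'E'
from h import *
rel()
c=r.camera_info('wrist');im=r.snapshot('wrist')
print('cam',np.round(-np.array(c['R']).T@np.array(c['t']),3))
for y in(-.007,.105):
  for z in(.048,.061,.074): print(y,z,[np.round(proj(c,[.626+x,-.101+y,.003+z])[0],1).tolist() for x in(-.011,.011)])
cv2.imwrite('pics/w5.png',cv2.cvtColor(im,cv2.COLOR_RGB2BGR))
E
```

```text
t 9.88 tcp [627.  -63.3  79.4] F [ 0.5  0.7 -0.9] open 0.502 grip 0.0
cam [0.626 0.012 0.227]
-0.007 0.048 [[255.4, 314.9], [292.4, 314.6]]
-0.007 0.061 [[254.2, 328.7], [293.7, 328.4]]
-0.007 0.074 [[252.9, 344.4], [295.1, 344.1]]
0.105 0.048 [[250.3, 120.4], [294.5, 120.1]]
0.105 0.061 [[248.5, 121.8], [296.2, 121.4]]
0.105 0.074 [[246.4, 123.4], [298.2, 123.0]]
```

View pics/w5.png

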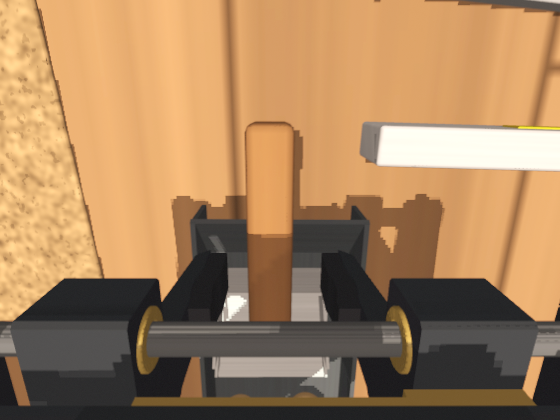

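The released scoop lies flat in the tray. The handle's rear end is at (270,122) as predicted, and balls show at the bottom, (240,397) and (305,397). I regrip at the nominal height.

move_arm:
  targets:
    - [[0.5,2,-2,10,0,0,0],[0.5,2,-2,22,0,0,0],[0.5,2,-2,32,0,0,0],[0.5,2,-2,35,0,0,0],[0.5,2,-2,35,0,0,0],[0.1,2,-2,35,0,0,0],[0.1,2,-2,35,0,0,0],[0.1,2,-2,35,0,0,0],[0.1,2,-2,35,0,0,0]]
  newtons: 60

```text
clock: 11.05
tool_pos: [0.6239, -0.063, 0.0431]
eef_rot: [0.71, 0.704, -0.0, -0.0]
contact_force: [-0.9, 0.2, 1.8]
opening: 0.239
finger_force: 60.0
```

```bash
python3 - <<'E'
from h import *
rel();print(np.round(r.get_state()['moment'],3))
E
```

```text
t 11.05 tcp [623.9 -63.   43.1] F [-0.9  0.2  1.8] open 0.239 grip 60.0
[-0.009 -0.122  0.014]
```

move_arm:
  targets:
    - [[0.1,-8,0,0.5,0,0,0],[0.1,-16,0.5,0.5,0,0,0],[0.1,-24,0.5,0.5,0,0,0],[0.1,-32,0.5,0.5,0,0,0],[0.1,-40,1,0.5,0,0,0],[0.1,-48,1,0.5,0,0,0],[0.1,-56,1,0.5,0,0,0],[0.1,-64,1,0.5,0,0,0],[0.1,-72,1,0.5,0,0,0],[0.1,-80,1,0.5,0,0,0]]

```text
clock: 12.3
tool_pos: [0.6247, -0.1417, 0.0432]
eef_rot: [0.71, 0.704, 0.001, -0.001]
contact_force: [0.1, 5.1, 6.4]
opening: 0.239
finger_force: 60.0
```

```bash
python3 - <<'E'
from h import *
rel();print(np.round(r.get_state()['moment'],3))
c=r.camera_info('wrist');im=r.snapshot('wrist')
for y in(-.007,.105):
  print(y,[np.round(proj(c,cur()[0]+[x,-.038+y,-.04+.074])[0],1).tolist() for x in(-.011,.011)])
hsv=cv2.cvtColor(im,cv2.COLOR_RGB2HSV)
cv2.imwrite('pics/w6.png',cv2.cvtColor(im,cv2.COLOR_RGB2BGR))
for n in('side','top'):
    cv2.imwrite(f'pics/{n}6.png',cv2.cvtColor(r.snapshot(n),cv2.COLOR_RGB2BGR))
    k=r.camera_info(n);a=cv2.imread(f'pics/{n}6.png')
    q=proj(k,[[.60,-.29,.02],[.65,-.29,.02]]);print(n,np.round(q),a[int(q[:,1].mean()),int(q[:,0].mean())])
E
```

```text
t 12.3 tcp [ 624.7 -141.7   43.2] F [0.1 5.1 6.4] open 0.239 grip 60.0
[ 0.718 -0.019  0.001]
-0.007 [[250.6, 406.5], [302.9, 406.1]]
0.105 [[241.1, 135.5], [308.7, 135.0]]
side [[305. 162.]
 [289. 159.]] [33 37 48]
top [[398. 212.]
 [397. 192.]] [27 46 50]
```

move_arm:
  targets:
    - [[0.1,-5,0,0,0,0,0],[0.1,-9,0,0,0,0,0],[0.1,-12,0,0,0,0,0],[0.1,-14,0,0,0,0,0],[0.1,-14,0,0,0,0,0]]

```text
clock: 13.08
tool_pos: [0.6247, -0.1554, 0.0432]
eef_rot: [0.71, 0.704, 0.001, -0.001]
contact_force: [0.1, 4.1, 6.1]
opening: 0.241
finger_force: 60.0
```

move_arm:
  targets:
    - [[0.1,-2,0,0,0,0,0],[0.1,-3,0,0,0,0,0],[0.1,-3,0,0,0,0,0]]

```text
clock: 13.45
tool_pos: [0.6248, -0.1559, 0.0432]
eef_rot: [0.71, 0.705, 0.002, -0.002]
contact_force: [-0.2, 7.3, 5.7]
opening: 0.244
finger_force: 60.0
```

move_arm:
  targets:
    - [[0.1,-2,0,0,0,-2,0],[0.1,-4,0,0,0,-4,0],[0.1,-6,0,-1,0,-6,0],[0.1,-8,0,-2,0,-8,0],[0.1,-10,0,-3,0,-10,0],[0.1,-12,0,-5,0,-12,0],[0.1,-12,0,-7,0,-14,0],[0.1,-12,0,-10,0,-16,0],[0.1,-12,0,-14,0,-18,0],[0.1,-12,0,-18,0,-18,0]]

```text
clock: 14.7
tool_pos: [0.6239, -0.1706, 0.0605]
eef_rot: [0.701, 0.696, -0.112, 0.11]
contact_force: [0.2, -0.7, -1.9]
opening: 0.242
finger_force: 60.0
```

```bash
python3 - <<'E'
from h import *
rel();print(np.round(r.get_state()['moment'],3),np.round(r.get_state()['q'],2))
E
```

```text
t 14.7 tcp [ 623.9 -170.6   60.5] F [ 0.2 -0.7 -1.9] open 0.242 grip 60.0
[ 0.557 -0.113  0.001] [ 0.24  0.98 -0.37  1.67  0.96  0.79 -0.77]
```

move_arm:
  targets:
    - [[0.1,-2,0,-10,0,0,0],[0.1,-5,0,-22,0,0,0],[0.1,-8,0,-36,0,0,0],[0.1,-12,0,-51,0,0,0],[0.1,-15,0,-66,0,0,0],[0.1,-18,0,-79,0,0,0],[0.1,-18,0,-79,0,0,0]]

```text
clock: 15.58
tool_pos: [0.6246, -0.1646, 0.1424]
eef_rot: [0.702, 0.695, -0.111, 0.11]
contact_force: [0.4, 0.2, -1.4]
opening: 0.238
finger_force: 60.0
```

```bash
python3 - <<'E'
from h import *
rel();print(np.round(r.get_state()['moment'],3))
for n in('side','top'):
    im=r.snapshot(n);cv2.imwrite(f'pics/{n}7.png',im[...,::-1]);c=r.camera_info(n)
    hsv=cv2.cvtColor(im,cv2.COLOR_RGB2HSV)
    q=proj(c,[[x,y,z] for x in(.57,.68) for y in(-.06,-.325) for z in(.0,.12)]).astype(int)
    a,b=q.min(0)-5;e,d=q.max(0)+5
    base=cv2.imread(f'pics/{n}0.png');h0=cv2.cvtColor(base,cv2.COLOR_BGR2HSV)
    pts=onz and proj(c,[[.65,-.221,.018],[.648,-.264,.018],[.598,-.222,.018],[.603,-.264,.018]])
    for p in pts: u,v=np.round(p).astype(int); print(n,(u,v),'was',base[v,u,::-1],'now',im[v,u])
    mk=((hsv[...,0]>8)&(hsv[...,0]<25)&(hsv[...,2]>120)&(hsv[...,1]>60)).astype(np.uint8)[b:d,a:e]
    N,_,st,ce=cv2.connectedComponentsWithStats(mk)
    print([(int(s[4]),np.round(k+[a,b]).tolist()) for s,k in zip(st[1:],ce[1:]) if s[4]>8])
E
```

```text
t 15.57 tcp [ 624.6 -164.6  142.4] F [ 0.4  0.2 -1.4] open 0.238 grip 60.0
[ 0.434 -0.128  0.003]
side (np.int64(281), np.int64(172)) was [192 148  80] now [54 46 39]
side (np.int64(287), np.int64(164)) was [192 146  79] now [57 50 46]
side (np.int64(298), np.int64(176)) was [192 145  79] now [61 55 48]
side (np.int64(301), np.int64(167)) was [192 150  81] now [55 48 43]
[(23, [259.0, 118.0]), (62, [321.0, 126.0]), (30, [255.0, 125.0]), (1257, [255.0, 154.0]), (18, [298.0, 134.0]), (49, [306.0, 149.0]), (263, [318.0, 169.0]), (25, [254.0, 183.0]), (1273, [288.0, 214.0])]
top (np.int64(369), np.int64(192)) was [162 131  76] now [40 37 22]
top (np.int64(386), np.int64(193)) was [162 132  76] now [26 23 21]
top (np.int64(370), np.int64(213)) was [163 131  76] now [38 35 21]
top (np.int64(387), np.int64(211)) was [163 132  77] now [43 40 23]
[(1171, [409.0, 179.0]), (35, [395.0, 190.0]), (68, [298.0, 202.0]), (21, [428.0, 216.0]), (217, [308.0, 225.0])]
```

```bash
sed -i 's/^GRIP=.*/GRIP=np.array([0,.038,.040])/' h.py; python3 - <<'E'
from h import *
rel(scoop([.6235,.236,.10],84.7,-18))
E
```

```text
t 15.68 tcp [ 623.6 -164.9  140.9] F [ 1.2 -0.2 -1.5] open 0.239 grip 60.0
[431.7, 0.3, -125.1] [1.4, 0.0, 4.6]
```

move_arm:
  targets:
    - [[0.1,15,0,-5,0,0,0],[0.1,45,0,-15,0,0,0.5],[0.1,85,0,-28,0,0,1],[0.1,130,0,-43,0,0,1.5],[0.1,180,0,-59,0,0,2],[0.1,230,0,-75,0.5,0,2.5],[0.1,280,0,-91,0.8,0,3],[0.1,325,0,-105,1,0,3.5],[0.1,365,0,-114,1.2,0,4],[0.1,395,0,-120,1.4,0,4.5]]

```text
clock: 16.92
tool_pos: [0.626, 0.2521, 0.1321]
eef_rot: [0.729, 0.667, -0.116, 0.104]
contact_force: [-0.6, 0.2, -2.0]
opening: 0.241
finger_force: 60.0
```

move_arm:
  targets:
    - [[0.1,20,0,-3,0,0,0],[0.1,30,0,-4,0,0,0],[0.1,36,0,-5,0,0,0],[0.1,36,0,-5,0,0,0]]

```text
clock: 17.42
tool_pos: [0.6308, 0.2833, 0.1265]
eef_rot: [0.73, 0.666, -0.116, 0.105]
contact_force: [0.3, -0.1, -1.0]
opening: 0.239
finger_force: 60.0
```

```bash
cat > look.py <<'E'
from h import *
import sys
n=sys.argv[1]
rel();print(np.round(r.get_state()['moment'],3))
def balls(cam,box,thr=110):
    im=r.snapshot(cam);cv2.imwrite(f'pics/{cam}{n}.png',im[...,::-1]);c=r.camera_info(cam)
    hsv=cv2.cvtColor(im,cv2.COLOR_RGB2HSV)
    q=proj(c,box);m=np.zeros(im.shape[:2],np.uint8);cv2.fillConvexPoly(m,q.astype(np.int32),1)
    mk=m*((hsv[...,0]>8)&(hsv[...,0]<26)&(hsv[...,2]>thr)&(hsv[...,1]>70)).astype(np.uint8)
    N,_,st,ce=cv2.connectedComponentsWithStats(mk)
    return [(int(s[4]),np.round(k).tolist(),np.round(onz(c,[k],.019)[0,:2]*1000).tolist()) for s,k in zip(st[1:],ce[1:]) if s[4]>6]
T=[[.677,-.06,.03],[.677,-.32,.03],[.577,-.32,.03],[.577,-.06,.03]]
C=[[.695,.248,.04],[.68,.075,.04],[.538,.086,.04],[.553,.258,.04]]
for cam in('top','side'): print(cam,'tray',balls(cam,T),'case',balls(cam,C))
E
python3 look.py 8; python3 - <<'E'
from h import *
B=scoop([.6235,.236,.10],84.7,-18)
lip=np.array([.6235,.236,.02])+np.array([-.0924,-.9957,0])*.095
rel(B,scoop([.6235,.236,.022],84.7,-18),*[scoop(lip+[0,0,z],84.7,p,(0,-.095,0)) for p,z in((-6,.012),(0,.008),(6,.005),(12,.002),(20,0),(30,0))])
E
```

```text
t 17.43 tcp [630.8 283.3 126.5] F [ 0.3 -0.1 -1. ] open 0.239 grip 60.0
[ 0.485 -0.13  -0.007]
top tray [] case [(108, [195.0, 185.0], [670.0, 212.0])]
side tray [] case [(117, [217.0, 247.0], [685.0, 108.0]), (46, [259.0, 244.0], [597.0, 64.0])]
t 17.62 tcp [631.2 282.5 126.9] F [-0.5  0.2 -2.2] open 0.239 grip 60.0
[1.6, -3.4, 0.1] [-0.0, 0.0, -0.0]
[25.8, -3.4, 74.3] [-0.0, 0.0, -0.0]
[16.1, -3.4, 67.3] [-0.0, 12.0, -0.0]
[9.7, -3.4, 58.8] [-0.0, 18.0, -0.0]
[1.7, -3.4, 50.1] [-0.0, 24.0, -0.0]
[-7.4, -3.4, 42.5] [-0.0, 30.0, -0.0]
[-21.8, -3.4, 32.1] [-0.0, 38.0, -0.0]
[-42.7, -3.4, 20.0] [-0.0, 48.0, -0.0]
```

No balls remain in the tray in either view. I lower the pan into the case and tip it slowly.

move_arm:
  targets:
    - [[0.1,8,-2,20,0,0,0],[0.1,16,-3,45,0,0,0],[0.1,24,-3,66,0,0,0],[0.1,26,-3,72,0,0,0],[0.1,26,-3,72,0,0,0],[0.1,24,-3,71,0,3,0],[0.1,21,-3,70,0,7,0],[0.1,16,-3,66,0,12,0],[0.1,12,-3,62,0,15,0],[0.1,10,-3,58,0,18,0]]

```text
clock: 18.88
tool_pos: [0.6282, 0.2749, 0.0701]
eef_rot: [0.739, 0.674, 0.001, 0.0]
contact_force: [-0.4, -0.3, -1.8]
opening: 0.246
finger_force: 60.0
```

move_arm:
  targets:
    - [[0.1,0,0,-1,0,2,0],[0.1,0,0,-2,0,4,0],[0.1,-1,0,-3,0,6,0],[0.1,-2,0,-4,0,8,0],[0.1,-3,0,-5,0,10,0],[0.1,-4,0,-6,0,12,0],[0.1,-4,0,-6,0,12,0],[0.1,-7,0,-8,0,16,0],[0.1,-10,0,-9,0,20,0],[0.1,-10,0,-9,0,20,0]]

```text
clock: 20.12
tool_pos: [0.6276, 0.2663, 0.0792]
eef_rot: [0.728, 0.663, 0.131, -0.118]
contact_force: [1.1, -0.3, 4.1]
opening: 0.239
finger_force: 60.0
```

```bash
python3 look.py 9;  python3 - <<'E'
from h import *
lip=np.array([.6235,.236,.022])+np.array([-.0924,-.9957,0])*.095
rel(*[scoop(lip+[0,z/3,z],84.7,p,(0,-.095,0)) for p,z in((30,0),(38,0),(40,.03),(30,.09))])
print(np.round(r.get_state()['q'],2))
E
```

```text
t 20.12 tcp [627.6 266.3  79.2] F [ 1.1 -0.3  4.1] open 0.239 grip 60.0
[-0.521 -0.207 -0.072]
top tray [] case []
side tray [] case [(42, [270.0, 248.0], [568.0, 67.0]), (125, [267.0, 261.0], [559.0, 105.0]), (173, [197.0, 283.0], [676.0, 217.0])]
t 20.32 tcp [627.1 266.7  78.6] F [0.9 1.  6. ] open 0.24 grip 60.0
[-13.6, -0.7, -52.4] [0.1, 9.9, 0.1]
[-23.5, -0.7, -69.0] [0.1, 17.9, 0.1]
[-6.7, -1.6, -97.7] [0.0, 19.9, 0.1]
[45.4, -3.3, -126.6] [0.1, 9.9, 0.1]
[ 0.07  1.05 -0.75  1.63  0.65  0.54 -0.96]
```

move_arm:
  targets:
    - [[0.1,-3,0,-10,0,0,0],[0.1,-6,0,-22,0,2,0],[0.1,-10,0,-35,0,5,0],[0.1,-13,0,-48,0,9,0],[0.1,-17,0,-57,0,12,0],[0.1,-20,0,-63,0,15,0],[0.1,-23,0,-69,0,18,0],[0.1,-23,0,-69,0,18,0],[0.1,-23,0,-69,0,18,0]]

```text
clock: 21.45
tool_pos: [0.6215, 0.2206, 0.134]
eef_rot: [0.699, 0.638, 0.239, -0.22]
contact_force: [1.1, -0.3, -1.2]
opening: 0.246
finger_force: 60.0
```

```bash
python3 look.py 10; python3 - <<'E'
from h import *
a=cv2.imread('pics/side10.png')[150:330,110:350];b=cv2.imread('pics/top10.png')[130:310,130:370]
cv2.imwrite('pics/m10.png',cv2.resize(cv2.convertScaleAbs(np.hstack([a,b]),alpha=1.5),(800,300),interpolation=cv2.INTER_CUBIC))
E
```

```text
t 21.45 tcp [621.5 220.6 134. ] F [ 1.1 -0.3 -1.2] open 0.246 grip 60.0
[-0.698  0.008 -0.001]
top tray [] case [(18, [177.0, 194.0], [647.0, 257.0]), (58, [238.0, 215.0], [594.0, 103.0]), (99, [236.0, 231.0], [555.0, 106.0])]
side tray [] case [(19, [218.0, 239.0], [693.0, 84.0]), (54, [268.0, 248.0], [574.0, 66.0]), (51, [234.0, 249.0], [644.0, 100.0]), (110, [253.0, 255.0], [597.0, 100.0]), (52, [239.0, 258.0], [624.0, 119.0]), (116, [268.0, 261.0], [559.0, 104.0])]
```

move_arm:
  targets:
    - [[0.1,10,0,-13,0,0,0],[0.1,22,0,-28,0,0,0],[0.1,36,0,-46,0,0,0],[0.1,50,0,-64,0,0,0],[0.1,60,0,-76,0,0,0],[0.1,64,0,-80,0,0,0]]

```text
clock: 22.4
tool_pos: [0.6226, 0.2218, 0.2384]
eef_rot: [0.698, 0.637, 0.241, -0.219]
contact_force: [0.2, -0.2, -2.0]
opening: 0.242
finger_force: 60.0
```

```bash
python3 look.py 11; python3 - <<'E'
from h import *
a=cv2.imread('pics/side11.png')[150:330,110:350];b=cv2.imread('pics/top11.png')[130:310,130:370]
cv2.imwrite('pics/m11.png',cv2.resize(cv2.convertScaleAbs(np.hstack([a,b]),alpha=1.5),(800,300),interpolation=cv2.INTER_CUBIC))
E
```

```text
t 22.4 tcp [622.6 221.8 238.4] F [ 0.2 -0.2 -2. ] open 0.242 grip 60.0
[-0.804 -0.026  0.027]
top tray [] case [(83, [239.0, 213.0], [599.0, 101.0]), (96, [236.0, 232.0], [554.0, 107.0])]
side tray [] case [(62, [266.0, 247.0], [579.0, 66.0]), (73, [233.0, 249.0], [647.0, 99.0]), (128, [252.0, 254.0], [600.0, 99.0]), (70, [238.0, 259.0], [624.0, 122.0]), (105, [268.0, 261.0], [558.0, 105.0])]
```

View pics/m11.png

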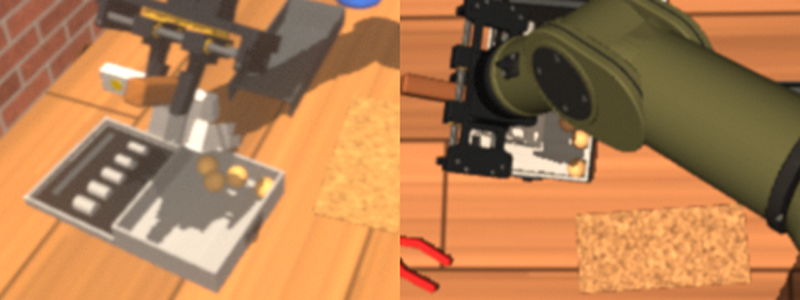

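All four balls lie in the case: in the side half of the picture at (207,165), (212,182), (237,177) and (265,186). Now I return the scoop to the mat.

```bash
python3 - <<'E'
from h import *
rel(scoop([.437,-.017,.11],93.6),scoop([.437,-.017,.014],93.6))
E
```

```text
t 22.6 tcp [621.9 221.3 235.9] F [ 0.1  1.1 -1.8] open 0.24 grip 60.0
[-223.8, -168.1, -65.2] [2.8, -37.9, -8.5]
[-282.8, -167.9, 10.6] [2.8, -37.9, -8.5]
```

move_arm:
  targets:
    - [[0.1,-15,-12,-8,0.3,-4,-1],[0.1,-45,-34,-20,0.7,-10,-2],[0.1,-80,-60,-32,1.2,-16,-3.5],[0.1,-120,-90,-44,1.6,-22,-5],[0.1,-155,-117,-52,2,-28,-6.5],[0.1,-190,-142,-60,2.4,-33,-7.5],[0.1,-212,-160,-64,2.7,-37,-8.3],[0.1,-224,-168,-65,2.8,-37.9,-8.5],[0.1,-224,-168,-65,2.8,-37.9,-8.5]]

```text
clock: 23.72
tool_pos: [0.434, 0.0213, 0.1497]
eef_rot: [0.685, 0.729, -0.0, -0.0]
contact_force: [0.4, -0.2, -1.9]
opening: 0.242
finger_force: 60.0
```

```bash
python3 look.py 12; python3 - <<'E'
from h import *
rel(scoop([.437,-.017,.014],93.6),scoop([.437,-.017,.006],93.6))
E
```

```text
t 23.73 tcp [434.   21.3 149.7] F [ 0.4 -0.2 -1.9] open 0.242 grip 60.0
[ 0.044 -0.132  0.002]
top tray [] case [(344, [236.0, 203.0], [624.0, 107.0]), (116, [235.0, 231.0], [556.0, 108.0])]
side tray [] case [(112, [253.0, 242.0], [614.0, 63.0]), (435, [242.0, 254.0], [623.0, 105.0]), (125, [268.0, 261.0], [559.0, 105.0])]
t 23.93 tcp [435.9  22.  150.4] F [-0.7  0.1 -1.4] open 0.237 grip 60.0
[-1.1, -1.6, 96.4] [0.1, -0.1, -0.1]
[-1.1, -1.6, 104.4] [0.1, -0.1, -0.1]
```

move_arm:
  targets:
    - [[0.1,-1,0,25,0,0,0],[0.1,-1,0,55,0,0,0],[0.1,-1,0,80,0,0,0],[0.1,-1,0,92,0,0,0],[0.1,-1,0,97,0,0,0],[0.1,-1,0,97,0,0,0]]

```text
clock: 24.68
tool_pos: [0.4357, 0.0207, 0.0533]
eef_rot: [0.685, 0.729, 0.001, 0.0]
contact_force: [0.8, 0.3, -2.0]
opening: 0.24
finger_force: 60.0
```

move_arm:
  targets:
    - [[0.1,0,0,3,0,0,0],[0.1,0,0,3,0,0,0]]

```text
clock: 24.92
tool_pos: [0.4355, 0.0203, 0.0505]
eef_rot: [0.685, 0.729, 0.001, 0.001]
contact_force: [-0.7, -0.6, -2.0]
opening: 0.24
finger_force: 60.0
```

move_arm:
  targets:
    - [[0.1,0,0,2,0,0,0],[0.1,0,0,2,0,0,0]]

```text
clock: 25.18
tool_pos: [0.4353, 0.0204, 0.0483]
eef_rot: [0.685, 0.729, 0.001, 0.0]
contact_force: [0.5, 0.7, -1.4]
opening: 0.24
finger_force: 60.0
```

move_arm:
  targets:
    - [[0.1,0,0,2,0,0,0],[0.1,0,0,2,0,0,0]]

```text
clock: 25.42
tool_pos: [0.4353, 0.0204, 0.0462]
eef_rot: [0.685, 0.729, 0.001, 0.0]
contact_force: [0.1, -1.0, -1.7]
opening: 0.24
finger_force: 60.0
```

move_arm:
  targets:
    - [[0.1,0,0,2,0,0,0],[0.1,0,0,2,0,0,0]]

```text
clock: 25.68
tool_pos: [0.4353, 0.0204, 0.0441]
eef_rot: [0.685, 0.729, 0.0, 0.0]
contact_force: [-0.5, 0.2, -1.3]
opening: 0.242
finger_force: 60.0
```

move_arm:
  targets:
    - [[0.3,0,0,0,0,0,0],[0.45,0,0,0,0,0,0],[0.6,0,0,0,0,0,0],[0.6,0,0,0,0,0,0],[0.6,0,0,-20,0,0,0],[0.6,0,0,-50,0,0,0],[0.6,0,0,-95,0,0,0],[0.6,0,0,-140,0,0,0],[0.6,0,0,-180,0,0,0]]

```text
clock: 26.8
tool_pos: [0.4347, 0.0203, 0.2259]
eef_rot: [0.685, 0.729, 0.001, 0.0]
contact_force: [-0.3, -0.4, -0.2]
opening: 0.598
finger_force: 0.0
```

move_arm:
  targets:
    - [[0.6,50,20,0,0,0,0],[0.6,110,45,0,0,0,0],[0.6,170,60,0,0,0,0],[0.6,230,60,0,0,0,0],[0.6,290,60,0,0,0,0],[0.6,330,60,0,0,0,0],[0.6,330,60,0,0,0,0]]

```text
clock: 27.68
tool_pos: [0.4725, 0.3575, 0.2245]
eef_rot: [0.683, 0.731, 0.001, -0.001]
contact_force: [-0.5, -0.0, -0.5]
opening: 0.602
finger_force: 0.0
```

```bash
python3 look.py 13; python3 - <<'E'
from h import *
im=cv2.imread('pics/top13.png');c=r.camera_info('top')
hsv=cv2.cvtColor(im,cv2.COLOR_BGR2HSV)
m=((hsv[...,1]<60)&(hsv[...,2]>110)).astype(np.uint8);q=proj(c,[[.52,-.16,0],[.36,-.16,0],[.36,.13,0],[.52,.13,0]])
k=np.zeros_like(m);cv2.fillConvexPoly(k,q.astype(np.int32),1);m*=k
cn=max(cv2.findContours(m,0,2)[0],key=cv2.contourArea)
b=cv2.boxPoints(cv2.minAreaRect(cn));print(cv2.contourArea(cn));print(np.round(onz(c,b,.006)[:,:2]*1000).tolist())
# compare: same on the initial image
im=cv2.imread('pics/top0.png');hsv=cv2.cvtColor(im,cv2.COLOR_BGR2HSV);m=((hsv[...,1]<60)&(hsv[...,2]>110)).astype(np.uint8)*k
cn=max(cv2.findContours(m,0,2)[0],key=cv2.contourArea);b=cv2.boxPoints(cv2.minAreaRect(cn));print(cv2.contourArea(cn));print(np.round(onz(c,b,.006)[:,:2]*1000).tolist())
E
```

```text
t 27.68 tcp [472.5 357.5 224.5] F [-0.5 -0.  -0.5] open 0.602 grip 0.0
[-0.052 -0.087  0.019]
top tray [] case [(330, [236.0, 203.0], [624.0, 107.0]), (71, [235.0, 229.0], [560.0, 108.0])]
side tray [] case [(14, [224.0, 274.0], [634.0, 174.0])]
765.0
[[482.0, -45.0], [486.0, -113.0], [402.0, -117.0], [398.0, -49.0]]
1076.5
[[476.0, -18.0], [488.0, -112.0], [404.0, -121.0], [392.0, -28.0]]
```

```bash
python3 -c "
from plant import r
print(r.finish_job())"
```

```text
the job is handed in; nothing more can be done
None
```

The job is handed in at about 28 s: the four balls are in the steel case and the scoop is back on the middle of the mat. I know of no contact with the pliers, level, funnel or jar, though I did not re-measure their positions, and the hand-in gave no verdict.

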